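Sweep the offcuts down the chute

ROBOT

A 6-joint arm with a two-finger parallel gripper is mounted at the origin on the work surface. World frame = base frame: x ahead of the robot, y to its left, z up, the work surface at z = 0. Lengths are in m, angles in rad, forces in N, time in s.
With the tool pointing down it reaches from about 0.35 to 0.975 m from the base axis. Payload 4.9 kg.
Tool frame: the origin (TCP) lies at the very end of the fingers, on their centre line; the grasp point (between the pads) lies behind it (manip.pinch_z is the y of the grasp point in the tool frame, in m); y points along the fingers, x is the direction in which the jaws open and shut, and the axes are right-handed (so a half turn about y gives the same grasp; the last joint's range is limited). The gripper opens to 85 mm and grips with 20 to 120 N. Pads are 22 mm wide; open, the fingers measure 114 mm over their backs; the gripper's body (76 mm by 85 mm) begins 54 mm behind the grasp point. The pads swing forward as they close: fully open they stand 13 mm farther back than shut.
Start: joints at [-1.407, 0.053, 1.613, -0, 1.476, -0.119], TCP at [0.174, -0.6, 0.231] pointing down, gripper open.
Joint ranges: [-3.01, 3.01], [-1.01, 2.22], [0.06, 2.58], [-1.02, 4.17], [0.09, 2.62], [-3.14, 3.14]. Speed limits (rad/s): [2.57, 2.57, 3.14, 3.14, 3.14, 3.14].

INTERFACE

Orientations are given as a unit quaternion [w, x, y, z].
In Python, from plant import manip gives the robot as it stands.
- The arm moves only by the tool drive_tool, never from a script. Its argument "motion" is a list of rows, each a list of 3 entries, a list of its own where there are three numbers: the shift along the tool's x, y, z in units of 25 mm (1.0 is 25 mm), then the turn, a rotation vector about the tool's x, y, z in units of 5 degrees (1.0 is 5 degrees), then the closure, from -1 (fully open) to 1 (shut). A call has 1 to 12 rows; each row shifts and turns the commanded pose from where the row before left it, along the tool's axes as they then stand; what a row does not reach is not made up. A row lasts 1/10 s, in which the tool goes at most 50 mm and 8.59 degrees, less where a joint would pass 70% of its speed; a pose out of reach is approached as far as the arm can. A call is refused whole if a number of a shift passes 1 or a number of a turn 1, either way. A call with a gripper value outside its range is refused whole. The fingers move at their own pace and stop on an object; the grip force is fixed at half the most. Time passes only in rows, so rows that do not move let the fingers close. It gives the time, the measured TCP pose, the force and the opening at its end, in the units of the state.
- manip.state(): the state, without advancing time (a new reading comes with each control period).
- manip.grab_frame(name): name is "scene" or "top" or "wrist"; returns a dict with "img" (400x640x3 uint8, blue, green, red), "range_z" (400x640 float32, m along the optical axis (not along the pixel's ray), 0 where there is no reading), "camera_matrix" (3x3 intrinsics, pixels), "world_from_camera" (4x4, takes a point from camera to world coordinates); the wrist camera has in their place "T_tool_cam" (4x4, takes a point from camera to tool coordinates, whose origin is the TCP and whose axes are the tool frame's). Camera axes: x right, y down, z forward; pixel columns grow to the right and rows downward; lengths in m; the calibration is good to about 2 mm. A picture is of the moment at which its call begins: read the wrist's pose just before it.
- manip.job_done(): hands the job in, once; it reports no verdict.
The state is a dict: "time": time; "joint_pos": joint angles; "joint_vel": joint speeds; "joint_efforts": joint torques, N m; "tool_pos": TCP position; "tool_rot": TCP orientation; "contact_force": force on the tool from outside, world axes, zero at the start; "ft_torque": the same for the moment, N m; "gripper_width": opening from 0.0 (shut) to 1.0 (fully open).
Only numpy, scipy, OpenCV 4.12 (cv2) and the standard library are available. Lean on these libraries where they do the work, as an engineer would, in place of code of your own. Each camera call takes 0.05 s, during which the arm holds its last target. There are 200 camera calls.

TASK

Clear the sawn offcuts off the raised teak shelf: with the fingers, push the plain block, the notched block and the round slice across the board and over its far edge into the mouth of the chute, so that all three slide down into the tin bin. Only push them along, do not pick them up, and leave the three wooden fish, the buffalo leg, the river stone and the cork block lying where they are.

Things in the scene. Friction and masses are not known exactly. Their poses are not given: they have to be found in the camera images.
- shelf: (mm) fixed dark teak shelf on four legs; board 300 (x) by 640 (y) by 24 thick, its top face 180 above the table. Origin on the table under the middle of the board; x points away from the robot, the far edge is at x = +150, y = to the robot's left at zero yaw. Its place and yaw change. Everything listed lies on it save the chute and bin
- chute: (mm) fixed pale wooden chute with the open tin bin below, against the far edge of the shelf, up to 40 either way from its middle. Origin on the table under the middle of the mouth; x away from the robot, square to the edge; y along the edge. Bin inside 200 (x) by 244 (y), its middle 158 beyond the mouth, floor 15 and rim 97 above the table
- chute_mouth (a point): (mm) middle of the mouth, on the shelf's far edge at the height of its top; axes as the chute. Chute floor 204 wide, starts 4 below the shelf top, falls at 50 degrees: a part whose middle is over the edge slides into the bin by itself. On the board two guides 30 high, 8 thick flare towards the robot: free width 205 at the edge, 255 where they end, 30 before it
- offcut_block: (mm) plain rectangular offcut of pale softwood, 58 (x) by 40 (y) by 26 high, about 30 g, to be swept. Origin: middle of the underside
- offcut_notched: (mm) L-shaped (notched) offcut of pale softwood, 56 (x) by 44 (y) overall, 26 high, one corner of 28 by 20 missing at +x +y, about 26 g, to be swept. Origin: underside, middle of its outline
- offcut_round: (mm) round slice of pale softwood lying flat like a thick coin, 48 in diameter, 28 high, about 25 g, to be swept. Origin: middle of the underside
- fish_a: (mm) a roughly sawn pale softwood fish, flat, with a tail and a back fin, about 86 long, 40 wide, 18 high, lying on its side on the shelf; to be left where it lies. Origin: middle of the underside, x towards the nose
- fish_b: (mm) a roughly sawn pale softwood fish, flat, with a tail and a back fin, about 86 long, 40 wide, 18 high, lying on its side on the shelf; to be left where it lies. Origin: middle of the underside, x towards the nose
- fish_c: (mm) a roughly sawn pale softwood fish, flat, with a tail and a back fin, about 86 long, 40 wide, 18 high, lying on its side on the shelf; to be left where it lies. Origin: middle of the underside, x towards the nose
- buffalo_leg: (mm) carved brown fig wood buffalo leg with a thick thigh and a darker hoof, lying, about 116 long, 40 wide, 30 high; a bystander near a corner of the shelf. Origin: middle of the underside, x towards the hoof
- river_stone: (mm) grey river stone burnisher, round and flattish, 66 in diameter, 31 high; a bystander near a corner of the shelf. Origin: middle of the underside
- cork_block: (mm) cork sanding block 80 (x) by 46 (y) by 32 high; a bystander near a corner of the shelf. Origin: middle of the underside

How it is judged:
By the outcome, as a careful person would: the job done as asked, in the order asked, and still so for the second after the job is handed in, with the robot touching nothing.
It also fails if it takes over 72 s, if anything falls off the work surface, if the arm or the gripper's body presses on something with over 40 N, if the wrist force passes 120 N, or if a joint passes its speed limit or range.

## Working session

There is one attempt and no reset: what is moved stays moved. The work goes in short steps, Python scripts to look and compute and a tool call to move; the robot and the scene stay as the last step left them, time stands still between calls to the robot, and variables do not carry over. Pictures are saved under pics/ and viewed, about 8 in all and at most 12, crops included, and the job is handed in when it is done.

Besides the shell and the picture viewer there is one more tool, called by a JSON object that holds its "method" and its "body". drive_tool: Moves the arm, as the interface text tells. Its arguments: {"type":"object","properties":{"motion":{"type":"array","items":{"type":"array"}}},"required":["motion"]}

```bash
mkdir -p pics; ls; python3 - <<'E'
from plant import manip
import cv2,numpy as np
s=manip.state();print(s['time'],s['tool_pos'],s['tool_rot'],s['gripper_width'],manip.pinch_z)
for n in ("top","scene"):
    f=manip.grab_frame(n);np.savez(f"{n}0.npz",**f);cv2.imwrite(f"pics/{n}0.png",f["img"]);print(f["camera_matrix"],f["world_from_camera"])
E
```

```text
pics
0.0 [ 0.17429332 -0.59956912  0.2300707 ] [ 0.56596113 -0.56498091  0.42506803 -0.42403036] 1.002079140480387 -0.0187
[[486.69838474   0.         315.27484091]
 [  0.         486.69838474 207.94391227]
 [  0.           0.           1.        ]] [[-2.72211072e-02 -9.94599861e-01  1.00150526e-01  4.51866915e-01]
 [-9.99629436e-01  2.70790649e-02 -2.77767814e-03  7.21803537e-04]
 [ 5.06957146e-05 -1.00189025e-01 -9.94968420e-01  1.14099370e+00]
 [ 0.00000000e+00  0.00000000e+00  0.00000000e+00  1.00000000e+00]]
[[363.04570934   0.         321.10637835]
 [  0.         363.04570934 197.49032661]
 [  0.           0.           1.        ]] [[ 0.82557202  0.38308474 -0.41433914  0.93160553]
 [ 0.56422926 -0.57174726  0.59560928 -0.54162088]
 [-0.00872845 -0.72550062 -0.68816616  0.77993399]
 [ 0.          0.          0.          1.        ]]
```

View pics/top0.png

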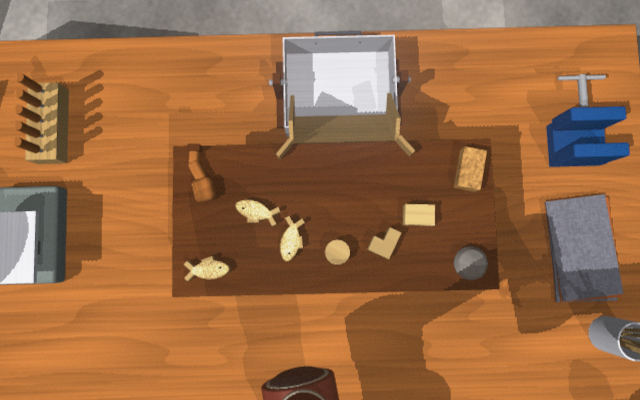

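View pics/scene0.png

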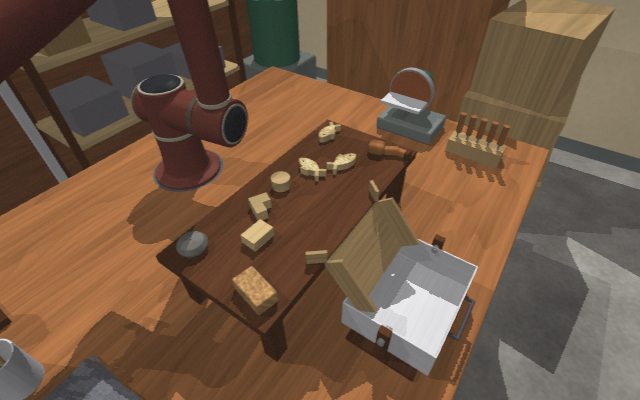

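The top view shows the round slice at (337,252), the notched block at (385,243) and the plain block at (419,215). The guides end near (285,148) and (405,145), with a fish at (291,240) close to the slice. Next I'll measure them in shelf coordinates.

```bash
cat > h.py <<'E'
import numpy as np,cv2
def cloud(f):
    K=f["camera_matrix"];z=f["range_z"];v,u=np.mgrid[:400,:640]
    p=np.stack([(u-K[0,2])/K[0,0]*z,(v-K[1,2])/K[1,1]*z,z],-1)
    T=f["world_from_camera"];return p@T[:3,:3].T+T[:3,3]
def objs(f,zlo=.188):
    P=cloud(f);m=((P[...,2]>zlo)&(P[...,2]<.225)&(f["range_z"]>0)).astype(np.uint8)
    n,l,st,c=cv2.connectedComponentsWithStats(m,connectivity=4)
    out=[]
    for i in range(1,n):
        if st[i,4]<60: continue
        q=P[l==i]; top=q[q[:,2]>np.percentile(q[:,2],80)-.006]
        r=cv2.minAreaRect((top[:,:2]*1000).astype(np.float32))
        out.append((c[i].round(),st[i,4],q[:,2].max().round(3),np.round(r[0]),np.round(r[1]),round(r[2]),cv2.boxPoints(r).round()))
    return out
E
python3 - <<'E'
from h import *
f=np.load("top0.npz")
for o in objs(f): print(*o[:6],o[6].tolist())
P=cloud(f);m=((abs(P[...,2]-.18)<.005)).astype(np.uint8)
m[:, :150]=0
q=P[m>0];r=cv2.minAreaRect((q[:,:2]*1000).astype(np.float32));print(r,cv2.boxPoints(r))
E
```

```text
[397. 121.] 95 0.21 [ 718. -169.] [22.  8.] 1 [[707.0, -165.0], [707.0, -174.0], [730.0, -173.0], [729.0, -165.0]]
[291. 125.] 83 0.212 [718.  42.] [ 6. 22.] 88 [[706.0, 39.0], [729.0, 39.0], [729.0, 45.0], [707.0, 46.0]]
[405. 144.] 156 0.214 [ 667. -182.] [40.  8.] 40 [[649.0, -192.0], [654.0, -198.0], [685.0, -173.0], [680.0, -166.0]]
[284. 147.] 137 0.214 [668.  56.] [ 9. 41.] 49 [[649.0, 66.0], [680.0, 39.0], [686.0, 45.0], [655.0, 73.0]]
[200. 175.] 918 0.215 [624. 223.] [116.  39.] 12 [[563.0, 230.0], [571.0, 192.0], [684.0, 215.0], [677.0, 253.0]]
[471. 168.] 1114 0.218 [ 617. -307.] [47. 80.] 77 [[572.0, -321.0], [650.0, -339.0], [661.0, -294.0], [583.0, -275.0]]
[256. 211.] 642 0.203 [543. 112.] [85. 42.] 79 [[514.0, 75.0], [556.0, 67.0], [572.0, 150.0], [530.0, 158.0]]
[419. 214.] 663 0.212 [ 530. -202.] [57. 40.] 87 [[508.0, -230.0], [548.0, -232.0], [551.0, -175.0], [511.0, -173.0]]
[291. 239.] 646 0.204 [488.  45.] [42. 85.] 79 [[443.0, 32.0], [526.0, 16.0], [534.0, 58.0], [450.0, 73.0]]
[385. 243.] 560 0.212 [ 481. -133.] [44. 56.] 62 [[445.0, -139.0], [495.0, -166.0], [516.0, -127.0], [466.0, -100.0]]
[337. 251.] 489 0.214 [462. -41.] [46. 46.] 88 [[439.0, -63.0], [484.0, -65.0], [486.0, -19.0], [440.0, -18.0]]
[470. 262.] 895 0.216 [ 434. -297.] [55. 53.] 88 [[407.0, -324.0], [460.0, -326.0], [462.0, -270.0], [408.0, -269.0]]
[207. 268.] 683 0.204 [438. 211.] [42. 87.] 3 [[414.0, 253.0], [419.0, 166.0], [461.0, 169.0], [456.0, 256.0]]
((565.6554565429688, -37.74822998046875), (641.5540161132812, 367.7896423339844), 89.84636688232422) [[ 380.90115 -358.03098]
 [ 748.6895  -359.01718]
 [ 750.4098   282.53452]
 [ 382.6214   283.52072]]
```

{"method": "drive_tool", "body": {"motion": [[[0,-0.8,0],[0,0.81,0],0.5],[[0,-0.8,0],[0,0.81,0],0.5],[[0,0,0],[0,0.81,0],0.5],[[0,0,0],[0,0.81,0],0.5],[[-0.9,0,0.5],[0,0,0],0.5],[[-0.9,0,0.5],[0,0,0],0.5],[[-0.9,0,0.5],[0,0,0],0.5],[[-0.9,0,0.5],[0,0,0],0.5],[[-0.9,0,0.5],[0,0,0],0.5],[[-0.9,0,0.5],[0,0,0],0.5],[[-0.9,0,0.5],[0,0,0],0.5],[[-0.9,0,0.5],[0,0,0],0.5]]}}

```text
time: 1.3
tool_pos: [0.2747, -0.4189, 0.2707]
tool_rot: [0.5, -0.5, 0.5, -0.5]
contact_force: [-0.2, -0.9, -0.9]
gripper_width: 0.258
```

{"method": "drive_tool", "body": {"motion": [[[-0.95,0,0.47],[0,0,0],0.5],[[-0.95,0,0.47],[0,0,0],0.5],[[-0.95,0,0.47],[0,0,0],0.5],[[-0.95,0,0.47],[0,0,0],0.5],[[-0.95,0,0.47],[0,0,0],0.5],[[-0.95,0,0.47],[0,0,0],0.5],[[-0.95,0,0.47],[0,0,0],0.5],[[-0.95,0,0.47],[0,0,0],0.5],[[-0.95,0,0.47],[0,0,0],0.5],[[-0.95,0,0.47],[0,0,0],0.5],[[-0.95,0,0.47],[0,0,0],0.5],[[-0.95,0,0.47],[0,0,0],0.5]]}}

```text
time: 2.5
tool_pos: [0.4155, -0.134, 0.2708]
tool_rot: [0.5, -0.5, 0.5, -0.5]
contact_force: [0.7, 0.3, -0.1]
gripper_width: 0.253
```

{"method": "drive_tool", "body": {"motion": [[[0,0,0],[0,0,0],0.5],[[0,0.8,0],[0,0,0],0.5],[[0,0.8,0],[0,0,0],0.5],[[0,0.8,0],[0,0,0],0.5],[[0,0.5,0],[0,0,0],0.5],[[0,0.2,0],[0,0,0],0.5],[[0,0.2,0],[0,0,0],0.5],[[0,0,0],[0,0,0],0.5]]}}

```text
time: 3.3
tool_pos: [0.4153, -0.1353, 0.1888]
tool_rot: [0.5, -0.5, 0.5, -0.5]
contact_force: [-0.1, 0.3, -0.2]
gripper_width: 0.251
```

{"method": "drive_tool", "body": {"motion": [[[0,0,0.4],[0,0,0],0.5],[[0,0,0.4],[0,0,0],0.5],[[0,0,0.4],[0,0,0],0.5],[[0,0,0.4],[0,0,0],0.5],[[-0.05,0,0.4],[0,0,0],0.5],[[-0.05,0,0.4],[0,0,0],0.5],[[-0.05,0,0.4],[0,0,0],0.5],[[-0.05,0,0.4],[0,0,0],0.5],[[-0.05,0,0.4],[0,0,0],0.5],[[-0.05,0,0.4],[0,0,0],0.5],[[-0.05,0,0.4],[0,0,0],0.5],[[-0.05,0,0.4],[0,0,0],0.5]]}}

```text
time: 4.5
tool_pos: [0.5362, -0.125, 0.1888]
tool_rot: [0.5, -0.5, 0.5, -0.5]
contact_force: [-0.6, 0.0, -0.4]
gripper_width: 0.255
```

```bash
python3 - <<'E'
from plant import manip
import cv2
a=manip.grab_frame("top")["img"][100:300,160:520];b=manip.grab_frame("scene")["img"][100:400,120:500]
a=cv2.resize(a,None,fx=1.4,fy=1.4);b=cv2.resize(b,(504,300))
cv2.imwrite("pics/c1.png",cv2.vconcat([a,b]))
E
```

```text
(no output)
```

View pics/c1.png

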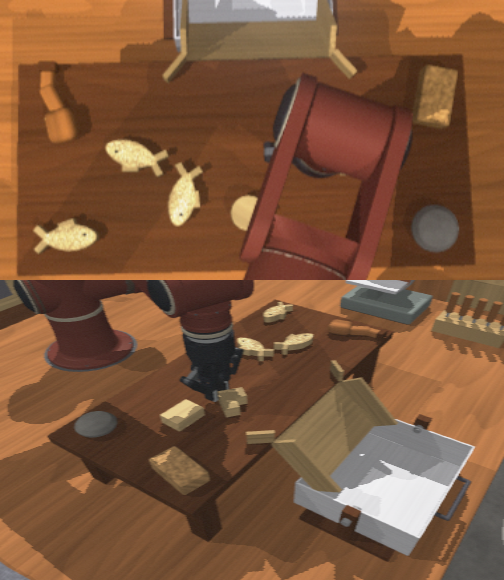

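The notched block (232,400) is just ahead of the fingers and the plain block hasn't been touched. I'll carry on pushing.

{"method": "drive_tool", "body": {"motion": [[[-0.08,0,0.4],[0,0,0],0.5],[[-0.08,0,0.4],[0,0,0],0.5],[[-0.08,0,0.4],[0,0,0],0.5],[[-0.08,0,0.4],[0,0,0],0.5],[[-0.08,0,0.4],[0,0,0],0.5],[[-0.08,0,0.4],[0,0,0],0.5],[[-0.05,0,0.4],[0,0,0],0.5],[[-0.05,0,0.4],[0,0,0],0.5],[[-0.05,0,0.4],[0,0,0],0.5],[[-0.05,0,0.4],[0,0,0],0.5],[[-0.05,0,0.4],[0,0,0],0.5],[[-0.05,0,0.4],[0,0,0],0.5]]}}

```text
time: 5.8
tool_pos: [0.6562, -0.1056, 0.1888]
tool_rot: [-0.5, 0.5, -0.5, 0.5]
contact_force: [-0.7, -0.0, 0.0]
gripper_width: 0.252
```

{"method": "drive_tool", "body": {"motion": [[[0,0,0.4],[0,0,0],0.5],[[0,0,0.4],[0,0,0],0.5],[[0,0,0.2],[0,0,0],0.5],[[0,0,0],[0,0,0],0.5],[[0,0,0],[0,0,0],0.5]]}}

```text
time: 6.3
tool_pos: [0.6803, -0.1056, 0.1887]
tool_rot: [0.5, -0.5, 0.5, -0.5]
contact_force: [-0.0, -0.1, 0.0]
gripper_width: 0.254
```

```bash
python3 - <<'E'
from plant import manip
import cv2
b=manip.grab_frame("scene")["img"][60:400,120:500]
cv2.imwrite("pics/c2.png",b)
E
```

```text
(no output)
```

View pics/c2.png

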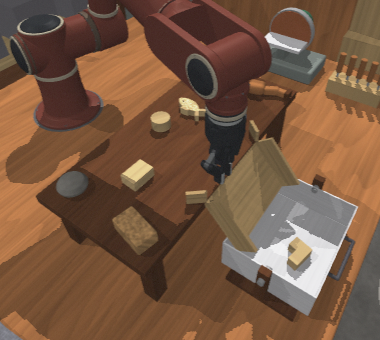

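The notched block is in the bin (299,250). Next is the round slice: I'll lift, go back to (0.405, -0.041) and lower.

{"method": "drive_tool", "body": {"motion": [[[0,-0.8,0],[0,0,0],0.5],[[0,-1,0],[0,0,0],0.5],[[0,-1,0],[0,0,0],0.5],[[-0.3,0,-1],[0,0,0],0.5],[[-0.3,0,-1],[0,0,0],0.5],[[-0.3,0,-1],[0,0,0],0.5],[[-0.3,0,-1],[0,0,0],0.5],[[-0.3,0,-1],[0,0,0],0.5],[[-0.3,0,-1],[0,0,0],0.5],[[-0.3,0,-1],[0,0,0],0.5],[[-0.3,0,-1],[0,0,0],0.5],[[-0.2,0,-1],[0,0,0],0.5]]}}

```text
time: 7.55
tool_pos: [0.454, -0.0402, 0.2588]
tool_rot: [0.5, -0.5, 0.5, -0.5]
contact_force: [-0.7, 0.1, 0.8]
gripper_width: 0.251
```

{"method": "drive_tool", "body": {"motion": [[[0,0,-1],[0,0,0],0.5],[[0,0,-1],[0,0,0],0.5],[[0,0,0],[0,0,0],0.5],[[0,0,0],[0,0,0],0.5]]}}

```text
time: 7.95
tool_pos: [0.4053, -0.0407, 0.2591]
tool_rot: [-0.5, 0.5, -0.5, 0.501]
contact_force: [0.4, 0.0, 0.2]
gripper_width: 0.252
```

{"method": "drive_tool", "body": {"motion": [[[0,0.8,0],[0,0,0],0.5],[[0,0.8,0],[0,0,0],0.5],[[0,0.8,0],[0,0,0],0.5],[[0,0.2,0],[0,0,0],0.5],[[0,0.2,0],[0,0,0],0.5],[[0,0,0],[0,0,0],0.5],[[0,0,0.4],[0,0,0],0.5],[[0,0,0.3],[0,0,0],0.5],[[0,0,0.3],[0,0,0],0.5],[[0,0,0.3],[0,0,0],0.5],[[0,0,0.3],[0,0,0],0.5],[[0,0,0.3],[0,0,0],0.5]]}}

```text
time: 9.15
tool_pos: [0.4535, -0.0406, 0.1889]
tool_rot: [-0.5, 0.5, -0.5, 0.5]
contact_force: [-0.1, 0.5, 0.8]
gripper_width: 0.252
```

{"method": "drive_tool", "body": {"motion": [[[0.03,0,0.4],[0,0,0],0.5],[[0.03,0,0.4],[0,0,0],0.5],[[0.03,0,0.4],[0,0,0],0.5],[[0.03,0,0.4],[0,0,0],0.5],[[0.03,0,0.4],[0,0,0],0.5],[[0.03,0,0.4],[0,0,0],0.5],[[0.03,0,0.4],[0,0,0],0.5],[[0.03,0,0.4],[0,0,0],0.5],[[0.03,0,0.4],[0,0,0],0.5],[[0.03,0,0.4],[0,0,0],0.5],[[0.03,0,0.4],[0,0,0],0.5],[[0.03,0,0.4],[0,0,0],0.5]]}}

```text
time: 10.35
tool_pos: [0.5737, -0.0497, 0.1888]
tool_rot: [-0.5, 0.5, -0.5, 0.5]
contact_force: [-0.4, 0.1, 0.3]
gripper_width: 0.249
```

{"method": "drive_tool", "body": {"motion": [[[0.03,0,0.4],[0,0,0],0.5],[[0.03,0,0.4],[0,0,0],0.5],[[0.03,0,0.4],[0,0,0],0.5],[[0.03,0,0.4],[0,0,0],0.5],[[0,0,0.4],[0,0,0],0.5],[[0,0,0.4],[0,0,0],0.5],[[0,0,0.4],[0,0,0],0.5],[[0,0,0.4],[0,0,0],0.5],[[0,0,0.4],[0,0,0],0.5],[[0,0,0.4],[0,0,0],0.5],[[0,0,0.4],[0,0,0],0.5],[[0,0,0.4],[0,0,0],0.5]]}}

```text
time: 11.55
tool_pos: [0.6937, -0.0526, 0.1888]
tool_rot: [0.5, -0.5, 0.5, -0.5]
contact_force: [0.7, 0.5, 0.2]
gripper_width: 0.25
```

```bash
python3 - <<'E'
from plant import manip
import cv2
b=manip.grab_frame("scene")["img"][60:400,120:500]
cv2.imwrite("pics/c3.png",b)
E
```

```text
(no output)
```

View pics/c3.png

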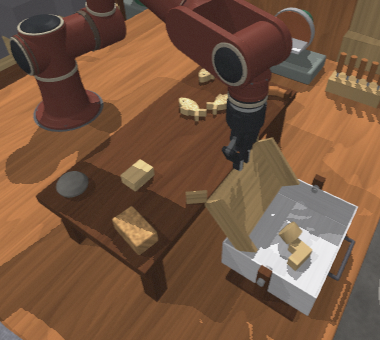

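The slice is in the bin too (290,233). For the plain block I'll lift, move to its right side, turn 90° and push it to the left.

{"method": "drive_tool", "body": {"motion": [[[0,-0.8,0],[0,0,0],0.5],[[0,-1,0],[0,0,0],0.5],[[0,-1,0],[0,0,0],0.5],[[0.9,0,-0.7],[0,0,0],0.5],[[0.9,0,-0.7],[0,0,0],0.5],[[0.9,0,-0.7],[0,0,0],0.5],[[0.9,0,-0.7],[0,0,0],0.5],[[0.9,0,-0.7],[0,0,0],0.5],[[0.9,0,-0.7],[0,0,0],0.5],[[0.9,0,-0.7],[0,0,0],0.5],[[0.9,0,-0.7],[0,0,0],0.5],[[0.9,0,-0.7],[0,0,0],0.5]]}}

```text
time: 12.8
tool_pos: [0.5346, -0.256, 0.259]
tool_rot: [-0.5, 0.5, -0.5, 0.5]
contact_force: [-0.2, -0.3, 0.7]
gripper_width: 0.253
```

{"method": "drive_tool", "body": {"motion": [[[0,0,0],[0,-1,0],0.5],[[0,0,0],[0,-1,0],0.5],[[0,0,0],[0,-1,0],0.5],[[0,0,0],[0,-1,0],0.5],[[0,0,0],[0,-1,0],0.5],[[0,0,0],[0,-1,0],0.5],[[0,0,0],[0,-1,0],0.5],[[0,0,0],[0,-1,0],0.5],[[0,0,0],[0,-1,0],0.5]]}}

```text
time: 13.7
tool_pos: [0.5354, -0.2552, 0.2589]
tool_rot: [-0.654, 0.654, -0.269, 0.269]
contact_force: [0.5, -0.0, 0.6]
gripper_width: 0.25
```

{"method": "drive_tool", "body": {"motion": [[[0,0,0],[0,-1,0],0.5],[[0,0,0],[0,-1,0],0.5],[[0,0,0],[0,-1,0],0.5],[[0,0,0],[0,-1,0],0.5],[[0,0,0],[0,-1,0],0.5],[[0,0,0],[0,-1,0],0.5],[[0,0,0],[0,-1,0],0.5],[[0,0,0],[0,-1,0],0.5],[[0,0,0],[0,-1,0],0.5],[[0,0,0],[0,0,0],0.5]]}}

```text
time: 14.7
tool_pos: [0.5354, -0.2552, 0.2589]
tool_rot: [-0.707, 0.707, -0.0, 0.0]
contact_force: [-1.3, -0.5, 0.6]
gripper_width: 0.248
```

{"method": "drive_tool", "body": {"motion": [[[-0.2,0,-0.16],[0,0,0],0.5],[[0,0.8,0],[0,0,0],0.5],[[0,0.8,0],[0,0,0],0.5],[[0,0.8,0],[0,0,0],0.5],[[0,0.2,0],[0,0,0],0.5],[[0,0.2,0],[0,0,0],0.5],[[0,0,0],[0,0,0],0.5],[[0,0,0.3],[0,0,0],0.5],[[0,0,0.3],[0,0,0],0.5],[[0,0,0.3],[0,0,0],0.5],[[0,0,0.3],[0,0,0],0.5],[[0,0,0.3],[0,0,0],0.5]]}}

```text
time: 15.9
tool_pos: [0.5305, -0.2208, 0.1891]
tool_rot: [-0.707, 0.707, 0.0, 0.0]
contact_force: [-0.0, 0.1, -0.1]
gripper_width: 0.247
```

{"method": "drive_tool", "body": {"motion": [[[0,0,0.35],[0,0,0],0.5],[[0,0,0.35],[0,0,0],0.5],[[0,0,0.35],[0,0,0],0.5],[[0,0,0.35],[0,0,0],0.5],[[0,0,0.35],[0,0,0],0.5],[[0,0,0.35],[0,0,0],0.5],[[0,0,0.35],[0,0,0],0.5],[[0,0,0.35],[0,0,0],0.5],[[0,0,0.35],[0,0,0],0.5],[[0,0,0.35],[0,0,0],0.5],[[0,0,0.35],[0,0,0],0.5],[[0,0,0.35],[0,0,0],0.5]]}}

```text
time: 17.1
tool_pos: [0.5303, -0.1159, 0.1888]
tool_rot: [0.707, -0.707, -0.0, 0.0]
contact_force: [-0.3, -0.6, 0.2]
gripper_width: 0.249
```

{"method": "drive_tool", "body": {"motion": [[[0,0,-0.5],[0,0,0],0.5],[[0,-0.8,-0.5],[0,0,0],0.5],[[0,-1,0],[0,0,0],0.5],[[0,-1,0],[0,0,0],0.5],[[0,0,-1],[0,1,0],0.5],[[0,0,-1],[0,1,0],0.5],[[0,0,-1],[0,1,0],0.5],[[0,0,-1],[0,1,0],0.5],[[0,0,-1],[0,1,0],0.5],[[0,0,-1],[0,1,0],0.5],[[0,0,-1],[0,1,0],0.5],[[0,0,-1],[0,1,0],0.5]]}}

```text
time: 18.3
tool_pos: [0.4706, -0.3304, 0.2587]
tool_rot: [-0.664, 0.664, -0.243, 0.243]
contact_force: [0.9, 0.1, -0.1]
gripper_width: 0.251
```

```bash
python3 - <<'E'
from plant import manip
from h import *
f=manip.grab_frame("top")
for o in objs(f): print(*o[:6],o[6].tolist())
b=manip.grab_frame("scene")["img"][60:400,120:500]
a=f["img"][20:300,160:520]
cv2.imwrite("pics/c4.png",cv2.hconcat([a,b[:280]]))
E
```

```text
[397. 122.] 106 0.211 [ 717. -170.] [25.  8.] 0 [[705.0, -166.0], [705.0, -174.0], [730.0, -174.0], [730.0, -166.0]]
[291. 125.] 86 0.211 [715.  42.] [ 6. 24.] 89 [[703.0, 39.0], [727.0, 39.0], [727.0, 45.0], [703.0, 46.0]]
[405. 144.] 153 0.214 [ 667. -182.] [40.  9.] 40 [[649.0, -192.0], [654.0, -198.0], [686.0, -173.0], [680.0, -166.0]]
[285. 147.] 138 0.214 [668.  56.] [ 9. 42.] 50 [[649.0, 66.0], [681.0, 39.0], [687.0, 45.0], [655.0, 73.0]]
[200. 175.] 918 0.214 [624. 225.] [115.  39.] 16 [[563.0, 228.0], [574.0, 191.0], [685.0, 222.0], [674.0, 260.0]]
[471. 168.] 1122 0.218 [ 617. -308.] [47. 80.] 77 [[572.0, -322.0], [650.0, -340.0], [661.0, -294.0], [583.0, -276.0]]
[256. 211.] 641 0.203 [543. 113.] [86. 42.] 79 [[514.0, 75.0], [555.0, 67.0], [572.0, 150.0], [531.0, 159.0]]
[353. 217.] 642 0.211 [527. -74.] [40. 58.] 1 [[507.0, -46.0], [508.0, -104.0], [547.0, -103.0], [546.0, -45.0]]
[291. 239.] 644 0.204 [488.  44.] [42. 85.] 78 [[442.0, 32.0], [525.0, 15.0], [534.0, 56.0], [451.0, 74.0]]
[470. 262.] 857 0.216 [ 435. -297.] [53. 55.] 38 [[397.0, -291.0], [431.0, -335.0], [472.0, -302.0], [439.0, -259.0]]
[207. 268.] 685 0.205 [438. 211.] [42. 86.] 1 [[416.0, 254.0], [418.0, 167.0], [460.0, 168.0], [458.0, 255.0]]
```

View pics/c4.png

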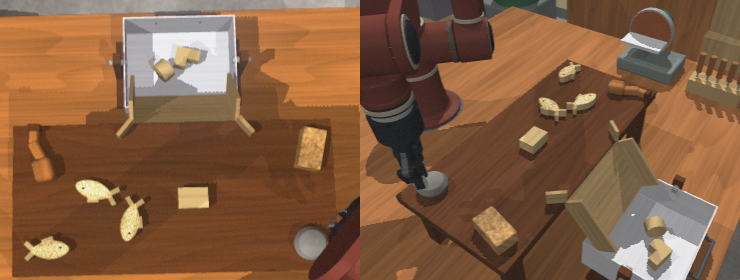

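Block now lies squarely at (0.527, -0.074), with two offcuts in the bin and the bystanders unmoved. Now the last push.

{"method": "drive_tool", "body": {"motion": [[[0,0,0],[0,1,0],0.5],[[0,0,0],[0,1,0],0.5],[[0,0,0],[0,1,0],0.5],[[0,0,0],[0,1,0],0.5],[[0,0,0],[0,1,0],0.5],[[0,0,0],[0,1,0],0.5],[[0,0,0],[0,1,0],0.5],[[0,0,0],[0,1,0],0.5],[[0,0,0],[0,1,0],0.5],[[0,0,0],[0,1,0],0.5]]}}

```text
time: 19.4
tool_pos: [0.4717, -0.3284, 0.2588]
tool_rot: [0.5, -0.499, 0.501, -0.5]
contact_force: [0.9, 0.2, 0.1]
gripper_width: 0.248
```

{"method": "drive_tool", "body": {"motion": [[[-0.93,0,0.02],[0,0,0],0.5],[[-0.93,0,0.02],[0,0,0],0.5],[[-0.93,0,0.02],[0,0,0],0.5],[[-0.93,0,0.02],[0,0,0],0.5],[[-0.93,0,0.02],[0,0,0],0.5],[[-0.93,0,0.02],[0,0,0],0.5],[[-0.93,0,0.02],[0,0,0],0.5],[[-0.93,0,0.02],[0,0,0],0.5],[[-0.93,0,0.02],[0,0,0],0.5],[[-0.93,0,0.02],[0,0,0],0.5],[[-0.93,0,0.02],[0,0,0],0.5],[[0,0,0],[0,0,0],0.5]]}}

```text
time: 20.6
tool_pos: [0.477, -0.0706, 0.259]
tool_rot: [0.501, -0.501, 0.499, -0.499]
contact_force: [0.5, -0.2, -0.1]
gripper_width: 0.249
```

{"method": "drive_tool", "body": {"motion": [[[0.1,0.8,0],[0,0,0],0.5],[[0,0.8,0],[0,0,0],0.5],[[0,0.8,0],[0,0,0],0.5],[[0,0.2,0],[0,0,0],0.5],[[0,0.2,0],[0,0,0],0.5],[[0,0,0],[0,0,0],0.5],[[0,0,0.3],[0,0,0],0.5],[[0,0,0.3],[0,0,0],0.5],[[0,0,0.3],[0,0,0],0.5],[[0,0,0.35],[0,0,0],0.5],[[0,0,0.35],[0,0,0],0.5],[[0,0,0.35],[0,0,0],0.5]]}}

```text
time: 21.8
tool_pos: [0.5266, -0.0753, 0.1888]
tool_rot: [-0.5, 0.5, -0.5, 0.5]
contact_force: [-0.5, -0.2, 0.5]
gripper_width: 0.254
```

{"method": "drive_tool", "body": {"motion": [[[0,0,0.4],[0,0,0],0.5],[[0,0,0.4],[0,0,0],0.5],[[0,0,0.4],[0,0,0],0.5],[[0,0,0.4],[0,0,0],0.5],[[0,0,0.4],[0,0,0],0.5],[[0,0,0.4],[0,0,0],0.5],[[0,0,0.4],[0,0,0],0.5],[[0,0,0.4],[0,0,0],0.5],[[0,0,0.4],[0,0,0],0.5],[[0,0,0.4],[0,0,0],0.5],[[0,0,0.4],[0,0,0],0.5],[[0,0,0.4],[0,0,0],0.5]]}}

```text
time: 23.0
tool_pos: [0.6465, -0.0754, 0.1888]
tool_rot: [0.5, -0.5, 0.5, -0.5]
contact_force: [-0.1, -0.5, -0.3]
gripper_width: 0.25
```

{"method": "drive_tool", "body": {"motion": [[[0,0,0.4],[0,0,0],0.5],[[0,0,0.4],[0,0,0],0.5],[[0,0,0.4],[0,0,0],0.5],[[0,0,0.4],[0,0,0],0.5],[[0,0,0],[0,0,0],0.5],[[0,0,0],[0,0,0],0.5],[[0,0,0],[0,0,0],0.5]]}}

```text
time: 23.7
tool_pos: [0.6854, -0.0753, 0.1887]
tool_rot: [-0.5, 0.5, -0.5, 0.5]
contact_force: [-0.2, -0.8, 0.2]
gripper_width: 0.255
```

{"method": "drive_tool", "body": {"motion": [[[0,-0.8,0],[0,0,0],0.5],[[0,-1,0],[0,0,0],0.5],[[0,-1,0],[0,0,0],0.5],[[0,-1,0],[0,0,0],0.5],[[0,0,-1],[0,0,0],0.5],[[0,0,-1],[0,0,0],0.5],[[0,0,-1],[0,0,0],0.5],[[0,0,-1],[0,0,0],0.5],[[0,0,-1],[0,0,0],0.5],[[0,0,-1],[0,0,0],0.5],[[0,0,-1],[0,0,0],0.5],[[0,0,0],[0,0,0],0.5]]}}

```text
time: 24.9
tool_pos: [0.5086, -0.0752, 0.2841]
tool_rot: [-0.5, 0.5, -0.5, 0.5]
contact_force: [-0.1, -0.1, 1.0]
gripper_width: 0.251
```

```bash
python3 - <<'E'
from plant import manip
from h import *
f=manip.grab_frame("top")
for o in objs(f): print(*o[:6])
b=manip.grab_frame("scene")["img"][60:400,120:500]
a=f["img"][20:300,160:520]
cv2.imwrite("pics/c5.png",cv2.hconcat([a,b[60:]]))
E
```

```text
[397. 122.] 101 0.21 [ 717. -169.] [22.  8.] 3
[291. 124.] 80 0.211 [716.  42.] [ 6. 22.] 88
[405. 144.] 155 0.216 [ 667. -182.] [41. 10.] 38
[285. 147.] 138 0.214 [668.  55.] [ 9. 42.] 50
[200. 175.] 917 0.215 [624. 222.] [114.  38.] 11
[470. 168.] 1126 0.218 [ 617. -308.] [47. 80.] 77
[256. 211.] 644 0.204 [543. 112.] [85. 42.] 79
[291. 239.] 642 0.204 [488.  44.] [42. 85.] 76
[470. 262.] 896 0.216 [ 433. -297.] [54. 56.] 48
[207. 268.] 686 0.204 [437. 212.] [42. 86.] 8
```

View pics/c5.png

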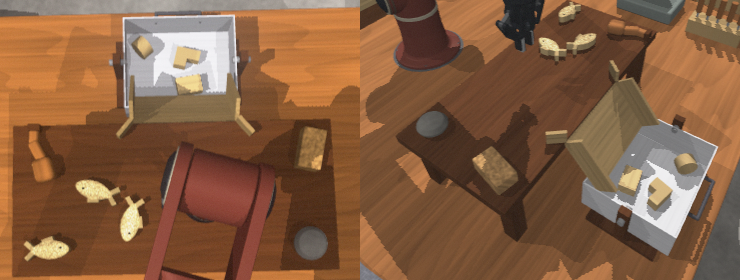

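All three are in the bin. The plain block at (190,85) is near the foot of the chute, so I'll check its height and that it has settled.

{"method": "drive_tool", "body": {"motion": [[[0,0,0],[0,0,0],0.5],[[0,0,0],[0,0,0],0.5],[[0,0,0],[0,0,0],0.5],[[0,0,0],[0,0,0],0.5],[[0,0,0],[0,0,0],0.5],[[0,0,0],[0,0,0],0.5],[[0,0,0],[0,0,0],0.5],[[0,0,0],[0,0,0],0.5]]}}

```text
time: 25.8
tool_pos: [0.5107, -0.0753, 0.2838]
tool_rot: [0.5, -0.5, 0.5, -0.5]
contact_force: [-0.2, 0.4, 0.3]
gripper_width: 0.251
```

```bash
python3 - <<'E'
from plant import manip
from h import *
f=manip.grab_frame("top");P=cloud(f);b=cv2.cvtColor(f["img"],cv2.COLOR_BGR2HSV)
m=((b[...,1]>60)&(P[...,0]>.735)&(P[...,0]<.94)&(abs(P[...,1]+.063)<.115)&(P[...,2]<.1)).astype(np.uint8)
n,l,st,c=cv2.connectedComponentsWithStats(m)
for i in range(1,n):
    if st[i,4]>40:
        q=P[l==i];print(c[i],st[i,4],np.percentile(q,[2,50,98],axis=0).round(3).tolist())
a=f["img"][25:160,260:420];cv2.imwrite("pics/c6.png",cv2.resize(a,None,fx=4,fy=4,interpolation=2))
E
```

```text
[301.9862069   66.82413793] 290 [[0.871, -0.001, 0.025], [0.889, 0.019, 0.058], [0.91, 0.04, 0.066]]
[345.43520782  76.77506112] 409 [[0.849, -0.111, 0.019], [0.869, -0.078, 0.041], [0.89, -0.056, 0.045]]
[345.52714709 111.7976308 ] 1013 [[0.747, -0.166, 0.025], [0.766, -0.082, 0.078], [0.821, 0.03, 0.099]]
```

View pics/c6.png

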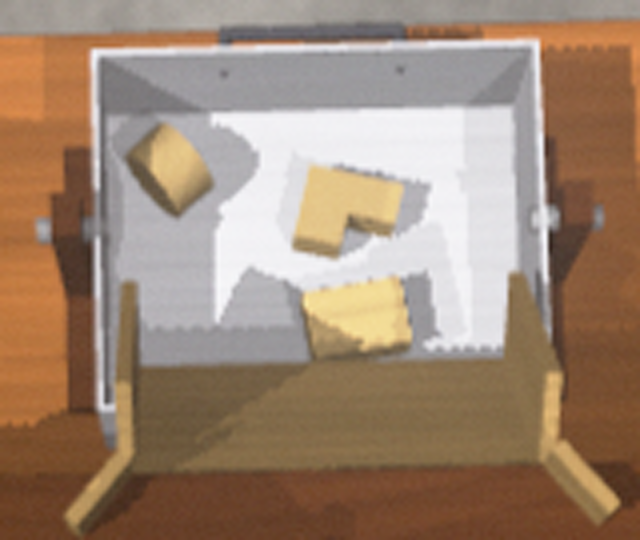

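```bash
python3 - <<'E'
from plant import manip
from h import *
P=cloud(manip.grab_frame("top"))
print(P[96:114:3,350].round(3)); print(manip.state()['contact_force'])
manip.job_done()
E
```

```text
[[ 0.822 -0.09   0.042]
 [ 0.814 -0.09   0.043]
 [ 0.807 -0.09   0.043]
 [ 0.799 -0.089  0.044]
 [ 0.792 -0.089  0.046]
 [ 0.786 -0.089  0.043]]
[0.20677353 0.09498732 0.07188787]
the job is handed in; nothing more can be done
```

I pushed all three offcuts over the far edge of the shelf, and they slid down the chute into the tin bin. The notched block and then the round slice went straight across. The plain block needed a push sideways to line it up with the mouth first. I picked nothing up.

**In the bin:** the last pictures show the plain and notched blocks lying flat on the bin floor. The round slice stands on its rim, below the bin's edge and not moving between the last two pictures.

**Left on the shelf:** the fish, cork block and river stone measure within about 2 mm of where they started. The buffalo leg's fitted angle varied by a few degrees between pictures, but its image position and size stayed the same and the fingers never went near it.

**Limits:** I handed the job in at about 26 s, with the fingers lifted clear and no contact force. The wrist force readings stayed under about 2 N. No check failed.

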